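# Move the lid to the open tin and clamp it down

## Task

Two sample tins stand in lever clamps. Swing open the lever of the clamp that holds the lidded tin and leave it fully open, lift the black lid off, and set it (do not drop it) centred and flat on the other, open tin, with that clamp's lever swung clear; let go of the lid, then swing that lever down shut until its foot rests on the lid. Do not disturb the two brass weights and the beaker.

Things in the scene. Friction and masses are not known exactly. Their poses are not given: they have to be found in the camera images.
- clamp_1: fixed tin clamp: base 136x84 mm, 8 mm high, grey nest ring (68 mm outside, top at 20 mm) round tin_1 (lidded at the start). Origin on the bench under the tin's centre, z up, +x towards the hinge, which is at x 50, z 62 mm. Grip at x -58, z 62 mm with the lever shut; x +95, z 160 mm fully open. The lever's rubber foot (20 mm disc) meets the lid's centre at z 51 mm.
- clamp_2: fixed tin clamp: base 136x84 mm, 8 mm high, grey nest ring (68 mm outside, top at 20 mm) round tin_2 (open at the start). Origin on the bench under the tin's centre, z up, +x towards the hinge, which is at x 50, z 62 mm. Grip at x -58, z 62 mm with the lever shut; x +95, z 160 mm fully open. The lever's rubber foot (20 mm disc) meets the lid's centre at z 51 mm.
- lever_1 (a joint): hinge angle of clamp_1's lever, shut on the lid at the start. 0 = level, shut, its foot resting on a lid on the tin; grows as the red grip swings up and back over the hinge; 1.57 = upright; 2.0 = fully open stop. Friction hinge: stays where it is left; about 1.5 N at the grip moves it. Without a lid under it, it can sink to -0.15.
- lever_1_grip (a point): centre of the red grip at the end of lever_1: a cross cylinder, diameter 16 mm, length 16 mm along the hinge axis (the clamp's y); pinched across its flat ends it can turn between the fingers as the lever swings. 108 mm from the hinge. The lever behind it: a 14 mm wide red neck, then a steel bar 10 mm wide, 7 mm thick.
- lever_1_hinge (a point): point on the hinge axis of lever_1, midway between the two clevis cheeks (37 mm wide over their nuts, top 71 mm above the bench); the axis runs along the clamp's y axis.
- lever_2 (a joint): hinge angle of clamp_2's lever, anywhere from half open (0.7), still in the way over the tin, to fully open at the start. 0 = level, shut, its foot resting on a lid on the tin; grows as the red grip swings up and back over the hinge; 1.57 = upright; 2.0 = fully open stop. Friction hinge: stays where it is left; about 1.5 N at the grip moves it. Without a lid under it, it can sink to -0.15.
- lever_2_grip (a point): centre of the red grip at the end of lever_2: a cross cylinder, diameter 16 mm, length 16 mm along the hinge axis (the clamp's y); pinched across its flat ends it can turn between the fingers as the lever swings. 108 mm from the hinge. The lever behind it: a 14 mm wide red neck, then a steel bar 10 mm wide, 7 mm thick.
- lever_2_hinge (a point): point on the hinge axis of lever_2, midway between the two clevis cheeks (37 mm wide over their nuts, top 71 mm above the bench); the axis runs along the clamp's y axis.
- tin_1: round metal sample tin, 57 mm in diameter, 34 mm high, filled with black material, held fast in clamp_1's nest; origin at the centre of its underside (8 mm above the bench), z up. Covered by the lid at the start.
- tin_2: the same kind of tin, held fast in clamp_2's nest, open at the start; its rim is 34 mm above its origin, 42 mm above the bench.
- lid: black round lid, 63 mm in diameter, 9 mm thick, 30 g, lies loose on the tin's rim (it does not go down over it). Origin at the centre of its underside, z up. Pinch it across its edge (63 mm).
- weight_1: brass weight, 29 mm in diameter, 51 mm high, loose on the bench beside clamp_1, about 80 to 95 mm from the tin's axis; origin at the centre of its underside. Leave alone.
- weight_2: brass weight, 23 mm in diameter, 41 mm high, loose on the bench beside clamp_2, about 80 to 95 mm from the tin's axis; origin at the centre of its underside. Leave alone.
- beaker: small clear beaker, 53 mm in diameter, 66 mm high, on the bench between the clamps; origin at the centre of its underside. Leave alone.

How it is judged:
By the outcome, as a careful person would: the job done as asked, in the order asked, and still so for the second after the job is handed in, with the robot touching nothing.
It also fails if it takes over 72 s, if anything falls off the work surface, if the arm or the gripper's body presses on something with over 40 N, if the wrist force passes 120 N, or if a joint passes its speed limit or range.

## Robot

A 6-joint arm with a two-finger parallel gripper is mounted at the origin on a cart in front of the work surface, level with it; the furniture and walls round the work are solid. World frame = base frame: x ahead of the robot, y to its left, z up, the work surface at z = 0. Lengths are in mm, angles in rad, forces in N, time in s.
With the tool pointing down it reaches from about 275 to 750 mm from the base axis. Payload 10.2 kg.
Tool frame: the origin (TCP) lies between the finger pads; the fingertips stand 17 mm ahead of it and the grasp point (between the pads) lies 2 mm behind it; z points along the fingers, y is the line along which they close (so a half turn about z gives the same grasp; the last joint's range is limited). The gripper opens to 85 mm and grips with 20 to 120 N. Pads are 22 mm wide; open, the fingers measure 114 mm over their backs; the gripper's body (76 mm by 85 mm) begins 54 mm behind the grasp point. The pads swing forward as they close: fully open they stand 13 mm farther back than shut.
Start: joints at [-0.223, 0.313, 1.498, -0, 1.331, -0.223], TCP at [525.006, -0.014, 248.294] pointing down, gripper open.
Joint ranges: [-2.94, 2.94], [-0.97, 2.17], [0.19, 2.56], [-1.23, 4.37], [0.02, 3.11], [-2.88, 2.88]. Speed limits (rad/s): [2.39, 2.39, 3.01, 3.14, 3.14, 3.14].

## Interface

Orientations are given as a unit quaternion [w, x, y, z].
In Python, from rig import * gives the robot as it stands.
- The arm moves only by the tool step_arm, never from a script. Its argument "commands" is text: rows parted by semicolons, each of 7 numbers parted by spaces: the opening, from 0 (shut) to 1 (fully open), then the shift along the tool's x, y, z in cm, then the turn, a rotation vector about the tool's x, y, z in rad. In form: hand x y z rx ry rz; .... A call has 1 to 20 rows; each row is the pose to reach, as a shift and turn from the pose commanded when the call began, along the tool's axes at that moment; what a row does not reach only later rows make up. A row lasts 1/12 s, in which the tool goes at most 41.7 mm and 7.16 degrees, less where a joint would pass 70% of its speed; a pose out of reach is approached as far as the arm can. A call with a gripper value outside its range is refused whole. The fingers move at their own pace and stop on an object; "newtons" is the grip in N (left out, the last holds). Time passes only in rows, so rows that repeat a pose let the fingers close. It gives the time, the measured TCP pose, the force, the opening and the grip force at its end, in the units of the state.
- sense(): the state, without advancing time (a new reading comes with each control period).
- capture(name): name is "scene" or "side" or "wrist"; returns the picture (400x640x3 uint8, red, green, blue); there is no depth.
- camera_model(name): a dict with "mtx" (3x3 intrinsics, pixels), "eye" and "rotation" of the camera in the world. Camera axes: x right, y down, z forward; pixel columns grow to the right and rows downward; lengths in mm; the calibration is good to about 2 mm. The wrist camera is an equidistant fisheye: a pixel r from the principal point sees the ray r / f radians off the axis. A picture is of the moment at which its call begins: read the wrist's pose just before it. camera_model takes no time and is no camera call; for the wrist camera it gives the pose at the moment of the call.
- finish_job(): hands the job in; it is judged then, once.
Trained networks look in the newest picture that a camera, given by its name, has taken for a name from the list of things; names that differ only in an ending like _2 or _b are one class to them, and where a whole thing is asked for, a point or a joint stands for the part that bears it (a point fixed in the world has none). Each returns a list of dicts, best first, with "score" (0 to 1); they miss things now and then, are a little off and sometimes report something else, mostly with a low value. They report only what shows in the picture. A call takes as long as a camera call.
- search_frame(camera, label): "rect" ([centre column, centre row, width, height] in pixels, round what is visible of it).
- trace(camera, label): "mask" (400x640 bool, what is visible of it) and "rect" ([centre column, centre row, width, height] in pixels, round what is visible of it).
- spot_point(camera, label): "xy" ([column, row] in pixels: a listed point, or the origin of a listed thing).
The state is a dict: "time_s": time; "joints": joint angles; "dq": joint speeds; "tau": joint torques, N m; "eef_pos": TCP position; "ee_rot": TCP orientation; "force": force on the tool from outside, world axes, zero at the start; "wrist_torque": the same for the moment, N m; "grip_width": opening from 0.0 (shut) to 1.0 (fully open); "grip_force": force on a finger pad.
Only numpy, scipy, OpenCV 4.12 (cv2) and the standard library are available. Lean on these libraries where they do the work, as an engineer would, in place of code of your own. Each camera call takes 0.05 s, during which the arm holds its last target. There are 200 camera calls.

## Working session

There is one attempt and no reset: what is moved stays moved. The work goes in short steps, Python scripts to look and compute and a tool call to move; the robot and the scene stay as the last step left them, time stands still between calls to the robot, and variables do not carry over. Pictures are saved under pics/ and viewed, at most 10 in all, crops included, and the job is handed in when it is done.

Besides the shell and the picture viewer there is one more tool, called as name(argument=value, ...) on one line, values as JSON. step_arm: Moves the arm, as the interface text tells. Its arguments: {"type":"object","properties":{"commands":{"type":"string"},"newtons":{"type":"number"}},"required":["commands"]}

```bash
mkdir -p pics; ls; python3 - <<'E'
from rig import *
import cv2
for n in ["scene","side"]:
    im=capture(n); cv2.imwrite(f"pics/{n}0.png",im[:,:,::-1])
    m=camera_model(n); print(n,m)
    for l in ["clamp_1","lever_1_grip","lever_1_hinge","tin_1","lid","weight_1","beaker"]:
        print(l,[(round(d["score"],2),[round(float(v)) for v in d["xy"]]) for d in spot_point(n,l)])
print(sense())
E
```

```text
pics
scene {'mtx': array([[517.96581257,   0.        , 321.36321286],
       [  0.        , 517.96581257, 195.381492  ],
       [  0.        ,   0.        ,   1.        ]]), 'eye': array([-413.79596827, -532.59156064,  611.9759967 ]), 'rotation': array([-0.45261517,  0.74022138, -0.4259496 ,  0.25647369])}
clamp_1 [(0.84, [402, 240]), (0.75, [406, 220]), (0.63, [240, 189])]
lever_1_grip [(0.75, [403, 226])]
lever_1_hinge [(0.67, [412, 205])]
tin_1 [(0.54, [240, 193]), (0.48, [406, 236])]
lid [(0.79, [404, 222])]
weight_1 [(0.59, [364, 245]), (0.43, [272, 201])]
beaker [(0.73, [337, 210]), (0.43, [237, 138])]
side {'mtx': array([[503.29558809,   0.        , 320.6817271 ],
       [  0.        , 503.29558809, 194.55068031],
       [  0.        ,   0.        ,   1.        ]]), 'eye': array([ 305.58644505,  786.13811101, 1145.36891843]), 'rotation': array([ 0.03854392, -0.09663759,  0.94498134, -0.31013837])}
clamp_1 [(0.82, [287, 287]), (0.76, [325, 154]), (0.72, [347, 137])]
lever_1_grip [(0.64, [347, 138]), (0.33, [323, 142])]
lever_1_hinge [(0.66, [305, 141])]
tin_1 [(0.96, [287, 289]
[... 186 characters left out ...]
{'time_s': 0.8, 'joints': array([-2.23403172e-01,  3.12863642e-01,  1.49770541e+00, -2.96332368e-05,
        1.33101095e+00, -2.23381576e-01]), 'dq': array([ 0.00014671,  0.00035704,  0.00012491,  0.00051964,  0.00062525,
       -0.00080715]), 'tau': array([ 1.64602625e-03, -4.12143624e+01, -2.59883416e+01, -6.66784217e-05,
        5.53703558e-04,  4.65154938e-05]), 'eef_pos': array([ 5.24998289e+02, -2.04768256e-02,  2.48310750e+02]), 'ee_rot': array([ 1.30220879e-05,  7.07111928e-01,  7.07101634e-01, -8.80827060e-06]), 'force': array([-0.18336427,  0.31474603,  0.9350254 ]), 'wrist_torque': array([-0.02598191, -0.01238536, -0.02793901]), 'grip_force': 0.0, 'grip_width': 1.0015097026111497}
```

View pics.

View pics/scene0.png

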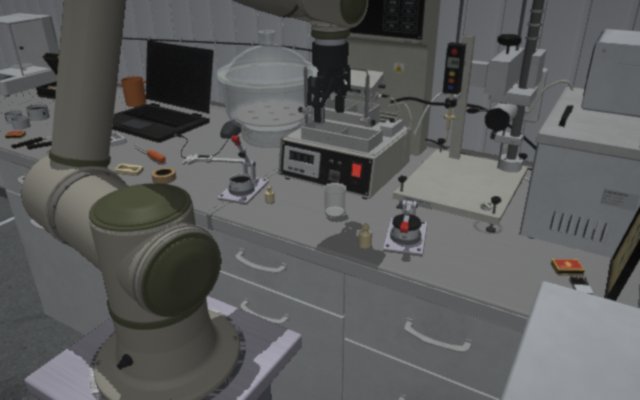

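View pics/side0.png

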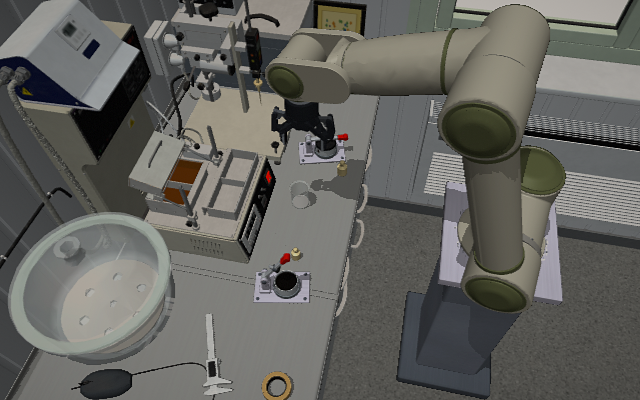

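```bash
cat > h.py <<'E'
from rig import *
import numpy as np, cv2
from scipy.spatial.transform import Rotation as R
def rot(m):
    q=np.asarray(m["rotation"]); return R.from_quat(q[[1,2,3,0]]).as_matrix()
def ray(m,xy,fish=False):
    K=m["mtx"]; d=np.array([(xy[0]-K[0,2])/K[0,0],(xy[1]-K[1,2])/K[1,1]])
    if fish:
        t=np.linalg.norm(d); v=np.array([*(d/t*np.sin(t)),np.cos(t)])
    else: v=np.array([*d,1])
    return rot(m)@v
def at_z(m,xy,z,fish=False):
    v=ray(m,xy,fish); e=m["eye"]; return e+v*(z-e[2])/v[2]
def proj(m,P,fish=False):
    c=rot(m).T@(np.asarray(P,float)-m["eye"]); K=m["mtx"]
    if fish:
        r=np.hypot(c[0],c[1]); t=np.arctan2(r,c[2]); d=c[:2]/r*t
    else: d=c[:2]/c[2]
    return np.array([d[0]*K[0,0]+K[0,2],d[1]*K[1,1]+K[1,2]])
E
python3 - <<'E'
from h import *
s=camera_model("scene"); d=camera_model("side")
for n,p,q,z in [("grip1",(403,226),(347,138),62),("hinge1",(412,205),(305,141),62),("lid",(404,222),(325,143),42),("tin",(240,193),(287,289),8),("clamp2",(240,189),(287,287),0),("clamp1",(402,240),(325,154),0),("beaker",(337,210),(301,202),0),("w1",(364,245),(340,171),0),("w2",(272,201),(296,253),0)]:
    print(n,at_z(s,p,z).round(),at_z(d,q,z).round())
E
```

```text
grip1 [ 468. -208.   62.] [ 451. -209.   62.]
hinge1 [ 564. -190.   62.] [ 569. -173.   62.]
lid [ 517. -192.   42.] [ 514. -195.   42.]
tin [502. 250.   8.] [515. 268.   8.]
clamp2 [532. 275.   0.] [518. 259.   0.]
clamp1 [ 510. -193.    0.] [ 513. -188.    0.]
beaker [559.  -3.   0.] [543.  -1.   0.]
w1 [ 450. -129.    0.] [ 457. -133.    0.]
w2 [519. 163.   0.] [519. 160.   0.]
```

```bash
python3 - <<'E'
from h import *
m=camera_model("wrist"); im=capture("wrist"); cv2.imwrite("pics/w0.png",im[:,:,::-1]); print(m)
s=camera_model("scene"); d=camera_model("side")
def tri(a,b):
    va,vb=ray(s,a),ray(d,b); A=np.c_[va,-vb]; t=np.linalg.lstsq(A,d["eye"]-s["eye"],rcond=None)[0]
    p,q=s["eye"]+va*t[0],d["eye"]+vb*t[1]; return ((p+q)/2).round(),np.linalg.norm(p-q).round(1)
print("grip2",tri((236,140),(285,258)))
for l in ["clamp_1","lever_1_grip","lever_1_hinge","tin_1","lid","weight_1","beaker"]:
    print(l,[(round(d["score"],2),[round(float(v)) for v in d["xy"]],at_z(m,d["xy"],{"lever_1_grip":62,"lever_1_hinge":62,"tin_1":8,"lid":42}.get(l,0),True).round()) for d in spot_point("wrist",l)])
E
```

```text
{'mtx': array([[309.70691629,   0.        , 314.89008244],
       [  0.        , 309.70691629, 196.46949828],
       [  0.        ,   0.        ,   1.        ]]), 'eye': array([525.55403033,  83.98118771, 373.70598633]), 'rotation': array([ 1.65342604e-01,  9.86236081e-01, -2.24728221e-04, -4.06083676e-04])}
grip2 (array([513., 258., 148.]), np.float64(0.8))
clamp_1 [(0.89, [307, 290], array([ 514., -192.,    0.])), (0.44, [331, 166], array([545.,  -5.,   0.]))]
lever_1_grip [(0.84, [268, 327], array([ 461., -210.,   62.])), (0.29, [260, 252], array([461., -91.,  62.]))]
lever_1_hinge [(0.56, [343, 313], array([ 562., -183.,   62.]))]
tin_1 [(0.87, [307, 297], array([ 513., -199.,    8.]))]
lid [(0.78, [305, 311], array([ 511., -197.,   42.]))]
weight_1 [(0.69, [309, 25], array([519., 168.,   0.])), (0.68, [262, 248], array([ 452., -120.,    0.]))]
beaker [(0.94, [328, 166], array([542.,  -5.,   0.])), (0.38, [310, 24], array([519., 169.,   0.]))]
```

View pics/w0.png

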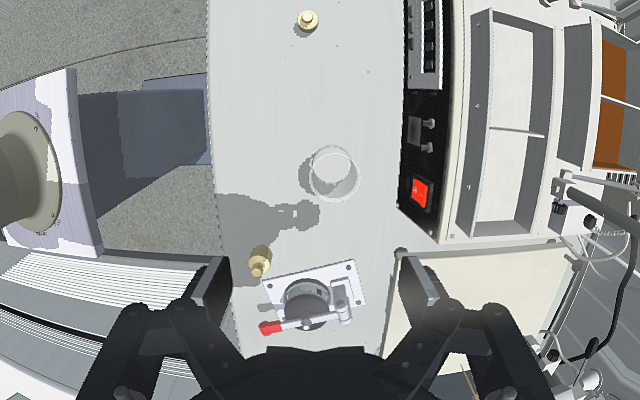

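step_arm(commands="1 -19.5 -2.5 0 0 0 -1.77;1 -19.5 -2.5 0 0 0 -1.77;1 -19.5 -2.5 0 0 0 -1.77;1 -19.5 -2.5 0 0 0 -1.77;1 -19.5 -2.5 0 0 0 -1.77;1 -19.5 -2.5 0 0 0 -1.77;0.5 -19.5 -2.5 0 0 0 -1.77;0.5 -19.5 -2.5 0 0 0 -1.77;0.5 -19.5 -2.5 0 0 0 -1.77;0.5 -19.5 -2.5 0 0 0 -1.77;0.5 -19.5 -2.5 0 0 0 -1.77;0.5 -19.5 -2.5 0 0 0 -1.77;0.5 -19.5 -2.5 0 0 0 -1.77;0.5 -19.5 -2.5 0 0 0 -1.77;0.5 -19.5 -2.5 0 0 0 -1.77;0.5 -19.5 -2.5 0 0 0 -1.77;0.5 -19.5 -2.5 0 0 0 -1.77")

```text
time_s: 2.62
eef_pos: [500.0, -195.0, 248.3]
ee_rot: [-0.0, -0.098, 0.995, 0.0]
force: [0.0, 0.1, 0.2]
grip_width: 0.499
grip_force: 0.0
```

```bash
python3 - <<'E'
from h import *
m=camera_model("wrist"); im=capture("wrist"); cv2.imwrite("pics/w1.png",im[:,:,::-1]); print(m)
st=sense(); print(st["time_s"],st["eef_pos"],st["ee_rot"],st["joints"].round(2),st["force"],st["grip_width"])
for l in ["clamp_1","lever_1_grip","lever_1_hinge","tin_1","lid","weight_1","beaker"]:
    print(l,[(round(d["score"],2),[round(float(v)) for v in d["xy"]],at_z(m,d["xy"],{"lever_1_grip":62,"lever_1_hinge":62,"tin_1":8,"lid":42}.get(l,0),True).round()) for d in spot_point("wrist",l)])
E
```

```text
{'mtx': array([[309.70691629,   0.        , 314.89008244],
       [  0.        , 309.70691629, 196.46949828],
       [  0.        ,   0.        ,   1.        ]]), 'eye': array([ 417.24569715, -212.55685968,  373.69572905]), 'rotation': array([0.10462979, 0.62585479, 0.76191179, 0.12980299])}
2.6667 [ 499.98994304 -195.0125838   248.27381254] [-4.15424274e-05 -9.80522257e-02  9.95181269e-01  2.38622882e-05] [-0.59  0.34  1.46 -0.    1.34 -2.36] [ 0.55667017 -0.36663092 -0.0548611 ] 0.4993874440147576
clamp_1 [(0.62, [566, 227], array([515., 256.,   0.])), (0.59, [312, 171], array([ 513., -196.,    0.]))]
lever_1_grip [(0.96, [305, 131], array([ 457., -213.,   62.]))]
lever_1_hinge [(0.96, [319, 228], array([ 560., -179.,   62.])), (0.24, [627, 265], array([545., 445.,  62.]))]
tin_1 [(0.89, [572, 234], array([523., 273.,   8.]))]
lid [(0.86, [308, 178], array([ 511., -200.,   42.]))]
weight_1 [(0.84, [375, 132], array([ 449., -130.,    0.])), (0.8, [534, 222], array([519., 169.,   0.]))]
beaker [(0.92, [444, 223], array([548.,  -1.,   0.])), (0.56, [536, 223], array([521., 174.,   0.]))]
```

View pics/w1.png

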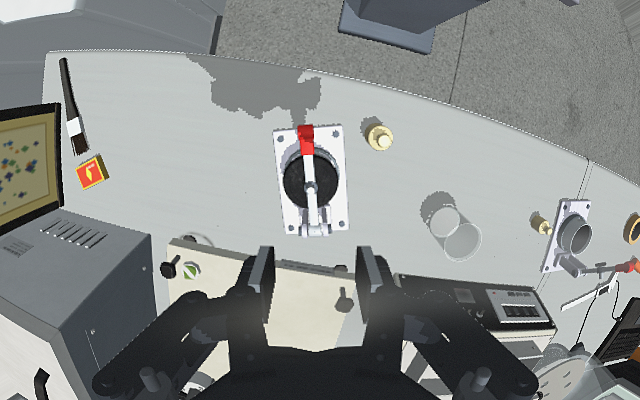

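```bash
cat >> h.py <<'E'
def plate(im,m,c):
    "fit the base plate (z 8) near world point c"
    u,v=proj(m,[*c,8],True)
    H=im.astype(int); mask=((H[...,2]-H[...,1]>8)&(H.sum(2)>420)).astype(np.uint8)
    ys,xs=np.nonzero(mask); P=np.array([at_z(m,(x,y),8,True)[:2] for x,y in zip(xs,ys) if np.hypot(x-u,y-v)<110])
    P=P[np.hypot(*(P-c).T)<85].astype(np.float32)
    return len(P),cv2.minAreaRect(P)
E
python3 - <<'E'
from h import *
m=camera_model("wrist"); im=cv2.imread("pics/w1.png")[:,:,::-1]
print(plate(im,m,np.array([512.5,-194.6])))
print(im[135,282],im[220,290],im[225,342],im[150,240])
t=trace("wrist","lid")[0]["mask"]; 
ys,xs=np.nonzero(t); P=np.array([at_z(m,(x,y),51,True)[:2] for x,y in zip(xs,ys)],np.float32); print("lid",cv2.minEnclosingCircle(P))
t=trace("wrist","lever_1_grip")[0]; ys,xs=np.nonzero(t["mask"]);print(t["rect"])
g=np.array([at_z(m,(x,y),66,True)[:2] for x,y in zip(xs,ys)],np.float32);print(len(g),cv2.minAreaRect(g))
E
```

```text
(677, ((526.3087158203125, -193.177490234375), (139.85617065429688, 84.01531219482422), 16.28528594970703))
[180 182 190] [243 243 242] [106 118 133] [191 196 194]
lid ((511.5755920410156, -198.70314025878906), 32.347740173339844)
[309.3, 180.7, 24.4, 115.8]
1394 ((508.3607482910156, -198.17822265625), (123.15325927734375, 17.949861526489258), 16.101158142089844)
```

step_arm(commands="0.45 4.6 -0.9 10 0 0 -0.085;0.45 4.6 -0.9 10 0 0 -0.085;0.45 4.6 -0.9 10 0 0 -0.085;0.45 4.6 -0.9 12 0 0 -0.085;0.45 4.6 -0.9 15 0 0 -0.085;0.45 4.6 -0.9 17.5 0 0 -0.085;0.45 4.6 -0.9 18.8 0 0 -0.085;0.45 4.6 -0.9 18.8 0 0 -0.085;0.1 4.6 -0.9 18.8 0 0 -0.085;0.1 4.6 -0.9 18.8 0 0 -0.085;0.1 4.6 -0.9 18.8 0 0 -0.085;0.1 4.6 -0.9 18.8 0 0 -0.085;0.1 4.6 -0.9 18.8 0 0 -0.085", newtons=25)

```text
time_s: 4.2
eef_pos: [457.3, -213.3, 61.2]
ee_rot: [0.001, -0.142, 0.99, -0.001]
force: [1.6, -0.7, 0.8]
grip_width: 0.175
grip_force: 27.4
```

step_arm(commands="0.1 -0.05 0 -1.08 0 0 0;0.1 -0.22 0 -2.15 0 0 0;0.1 -0.48 0 -3.19 0 0 0;0.1 -0.85 0 -4.21 0 0 0;0.1 -1.32 0 -5.18 0 0 0;0.1 -1.89 0 -6.1 0 0 0;0.1 -2.54 0 -6.96 0 0 0;0.1 -3.28 0 -7.75 0 0 0;0.1 -4.09 0 -8.46 0 0 0;0.1 -4.97 0 -9.09 0 0 0")

```text
time_s: 5.03
eef_pos: [504.2, -199.6, 151.8]
ee_rot: [-0.001, -0.142, 0.99, -0.001]
force: [-1.4, -4.7, -3.0]
grip_width: 0.176
grip_force: 25.3
```

step_arm(commands="0.1 -0.93 0 -0.54 0 0 0;0.1 -1.92 0 -0.98 0 0 0;0.1 -2.94 0 -1.32 0 0 0;0.1 -3.99 0 -1.55 0 0 0;0.1 -5.07 0 -1.68 0 0 0;0.1 -6.15 0 -1.71 0 0 0;0.1 -7.22 0 -1.62 0 0 0;0.1 -8.28 0 -1.43 0 0 0;0.1 -9.32 0 -1.13 0 0 0;0.1 -10.32 0 -0.73 0 0 0;0.1 -10.53 0 -0.64 0 0 0;0.1 -10.65 0 -0.58 0 0 0;0.1 -10.65 0 -0.58 0 0 0")

```text
time_s: 6.12
eef_pos: [607.7, -169.6, 158.7]
ee_rot: [0.002, -0.142, 0.99, -0.001]
force: [2.6, -1.9, 5.5]
grip_width: 0.181
grip_force: 25.7
```

```bash
python3 - <<'E'
from h import *
im=capture("scene"); im2=capture("side")
cv2.imwrite("pics/c1.png",np.hstack([cv2.resize(a[y:y+130,x:x+130],(400,400)) for a,x,y in ((im,340,140),(im2,260,80))])[:,:,::-1])
E
```

```text
(no output)
```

View pics/c1.png

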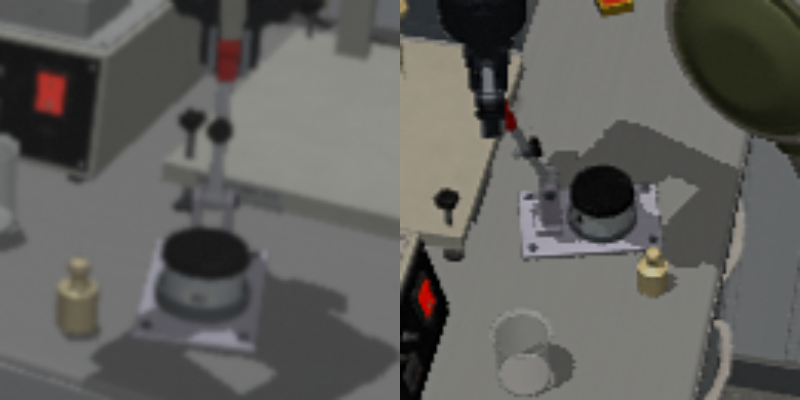

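step_arm(commands="0.45 0 0 0 0 0 0;0.45 0 0 0 0 0 0;0.45 0 0 0 0 0 0;0.45 0 0 -2 0 0 0;0.45 0 0 -5 0 0 0;0.45 2 0 -8 0 0 0;0.45 6 0 -8 0 0 0;1 9.9 0.1 -6 0 0 0;1 9.9 0.1 -4 0 0 0;1 9.9 0.1 -4 0 0 0;1 9.9 0.1 -4 0 0 0;1 9.9 0.1 -4 0 0 0")

```text
time_s: 7.22
eef_pos: [512.4, -196.1, 198.1]
ee_rot: [0.001, -0.142, 0.99, -0.001]
force: [0.9, -0.1, 0.5]
grip_width: 0.999
grip_force: 0.0
```

```bash
cat >> h.py <<'E'
def circ(m,mask,z):
    ys,xs=np.nonzero(mask); return cv2.minEnclosingCircle(np.array([at_z(m,(x,y),z,True)[:2] for x,y in zip(xs,ys)],np.float32))
def tri(a,b):
    s=camera_model("scene"); d=camera_model("side")
    va,vb=ray(s,a),ray(d,b); t=np.linalg.lstsq(np.c_[va,-vb],d["eye"]-s["eye"],rcond=None)[0]
    p,q=s["eye"]+va*t[0],d["eye"]+vb*t[1]; return ((p+q)/2).round(1),np.linalg.norm(p-q).round(1)
def shift(P):
    "world point -> tool shift in cm"
    st=sense(); q=st["ee_rot"]; return R.from_quat(q[[1,2,3,0]]).inv().apply(np.asarray(P)-st["eef_pos"])/10
E
python3 - <<'E'
from h import *
m=camera_model("wrist"); im=capture("wrist"); cv2.imwrite("pics/w2.png",im[:,:,::-1])
for d in trace("wrist","lid"): print(d["score"],d["rect"],circ(m,d["mask"],51))
for d in spot_point("wrist","lid"): print(d["score"],d["xy"],at_z(m,d["xy"],42,True))
for d in trace("wrist","tin_1"): print(d["score"],d["rect"])
for n in ("scene","side"):
  capture(n)
  for l in ("lever_1_grip",): print(n,l,[(round(d["score"],2),d["xy"]) for d in spot_point(n,l)])
print(sense()["eef_pos"],shift([512.5,-196.5,46]))
E
```

```text
0.65 [312.4, 181.3, 63.7, 59.5] ((511.5349426269531, -198.49639892578125), 31.183486938476562)
0.26 [314.8, 233.8, 77.0, 229.1] ((586.876708984375, -177.6354522705078), 139.8337860107422)
0.59 [313.4, 184.8] [ 514.71532517 -197.33300745   42.        ]
0.29 [453.4, 241.3] [533.13532689 -31.51214332  42.        ]
0.82 [588.9, 265.4, 32.8, 32.5]
0.44 [318.6, 151.8, 30.5, 5.2]
scene lever_1_grip [(0.55, [412.1, 152.2]), (0.47, [236.4, 139.5])]
side lever_1_grip [(0.54, [294.3, 113.2])]
[ 511.52858637 -195.87961649  197.14286863] [-0.07355354 -0.0840133  15.11431389]
```

View pics/w2.png

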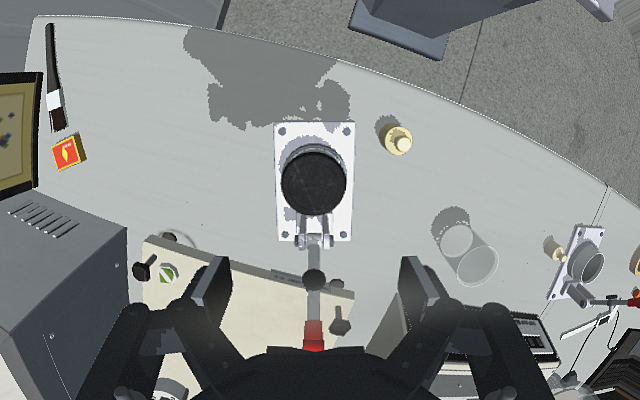

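step_arm(commands="1 0 -0.1 4 0 0 0;1 0 -0.1 8 0 0 0;1 0 -0.1 11 0 0 0;1 0 -0.1 13.5 0 0 0;1 0 -0.1 15 0 0 0;1 0 -0.1 15.2 0 0 0;1 0 -0.1 15.2 0 0 0;0.6 0 -0.1 15.2 0 0 0;0.6 0 -0.1 15.2 0 0 0;0.6 0 -0.1 15.2 0 0 0;0.6 0 -0.1 15.2 0 0 0;0.6 0 -0.1 15.2 0 0 0;0.6 0 -0.1 15.2 0 0 0", newtons=25)

```text
time_s: 8.7
eef_pos: [512.3, -197.3, 46.8]
ee_rot: [0.001, -0.142, 0.99, -0.001]
force: [-1.6, 1.0, 6.9]
grip_width: 0.699
grip_force: 25.5
```

```bash
python3 - <<'E'
from h import *
s=sense(); print(s["eef_pos"],s["grip_width"],s["force"])
print(tri((412.1,152.2),(294.3,113.2)))
E
```

```text
[ 512.30241624 -197.33359339   46.84871295] 0.6988624622118191 [-1.56172449  0.98165266  6.94698339]
(array([ 593.9, -169.3,  173.3]), np.float64(1.2))
```

```bash
python3 - <<'E'
from h import *
s=sense(); m=camera_model("wrist"); m["eye"]=m["eye"]+np.array([512.2,-196,197.8])-s["eef_pos"]
X=np.array([np.cos(.284),np.sin(.284),0]);c=np.array([512.5,-197,0.]);Z=np.array([0,0,1.])
for th in (1.8,1.9,2.0,2.1):
    u=-np.cos(th)*X+np.sin(th)*Z; n=-np.sin(th)*X-np.cos(th)*Z  # n: foot side
    h=c+50*X+62*Z
    print(th,proj(m,h+108*u,True).round(),"neck end",proj(m,h+92*u+4*n,True).round(),"foot",proj(m,h+50*u+11*n,True).round())
    for k,n2 in (("scene",0),("side",0)): print(proj(camera_model(k),h+108*u).round(1))
E
```

```text
1.8 [314. 339.] neck end [314. 317.] foot [314. 270.]
[412.9 157.1]
[298.4 113.4]
1.9 [314. 346.] neck end [314. 324.] foot [314. 275.]
[413.3 156.5]
[294.7 114.4]
2.0 [314. 351.] neck end [314. 330.] foot [314. 279.]
[413.5 156.5]
[291.1 115.7]
2.1 [314. 354.] neck end [314. 334.] foot [314. 283.]
[413.8 156.9]
[287.8 117.2]
```

step_arm(commands="1 0 0 0 0 0 0;1 0 0 0 0 0 0;1 0 0 0 0 0 0;1 0 0 0 0 0 0;1 0 0 -3 0 0 0;1 0 0 -7 0 0 0;1 0 0 -11 0 0 0;0.5 0 0 -15 0 0 0;0.5 0 0 -19 0 0 0;0.5 0 3 -20.2 0 0 0;0.5 -2 7 -20.2 0 0 0;0.5 -3 11 -20.2 0 0 0;0.5 -4 15 -20.2 0 0 0;0.5 -5 19 -20.2 0 0 0;0.5 -6 23 -20.2 0 0 0;0.5 -7 27 -20.2 0 0 0;0.5 -8 31 -20.2 0 0 0;0.5 -9 35 -20.2 0 0 0;0.5 -10 39 -20.2 0 0 0;0.5 -11.5 43 -20.2 0 0 0")

```text
time_s: 10.37
eef_pos: [500.4, 249.2, 247.2]
ee_rot: [0.0, -0.142, 0.99, 0.0]
force: [0.1, -0.4, 0.0]
grip_width: 0.499
grip_force: 0.0
```

```bash
python3 - <<'E'
from h import *
m=camera_model("wrist"); im=capture("wrist"); cv2.imwrite("pics/w3.png",im[:,:,::-1])
Zs={"lever_2_grip":150,"lever_2_hinge":62,"tin_2":42}
for l in ("clamp_2","lever_2_grip","lever_2_hinge","tin_2","weight_2"):
    for d in spot_point("wrist",l): print(l,round(d["score"],2),d["xy"],at_z(m,d["xy"],{"lever_2_grip":150,"lever_2_hinge":62,"tin_2":8}.get(l,0),True).round(1))
for d in trace("wrist","tin_2"): print(round(d["score"],2),d["rect"],circ(m,d["mask"],42))
print(plate(im,m,np.array([517,262.])))
g=[]
for n in ("scene","side"):
  capture(n); print(n,[(round(d["score"],2),d["xy"]) for d in spot_point(n,"lever_2_grip")])
s=sense(); print(s["time_s"],s["eef_pos"],s["joints"].round(2))
E
```

```text
clamp_2 0.76 [317.4, 179.0] [520.7 258.4   0. ]
clamp_2 0.65 [43.3, 102.5] [ 512.5 -195.9    0. ]
lever_2_grip 0.78 [320.8, 219.6] [510.8 256.6 150. ]
lever_2_hinge 0.88 [316.0, 235.7] [567.3 269.8  62. ]
tin_2 0.75 [44.5, 102.2] [ 509.6 -183.8    8. ]
tin_2 0.72 [319.2, 182.2] [521.8 260.9   8. ]
tin_2 0.43 [40.5, 104.1] [ 514.  -194.1    8. ]
weight_2 0.73 [75.7, 63.0] [ 443.7 -129.3    0. ]
weight_2 0.58 [253.9, 156.1] [514.  174.4   0. ]
0.92 [319.1, 184.4, 51.2, 49.9] ((515.0354614257812, 258.31463623046875), 31.18695640563965)
0.62 [39.4, 103.9, 13.2, 35.3] ((504.55194091796875, -166.62576293945312), 27.198945999145508)
(836, ((530.8720703125, 262.1676025390625), (138.89788818359375, 84.12214660644531), 11.32382869720459))
scene [(0.61, [235.7, 135.6])]
side [(0.81, [286.5, 256.9])]
10.9167 [501.55771216 246.22189574 247.16010589] [ 0.25  0.39  1.4  -0.    1.36 -1.61]
```

View pics/w3.png

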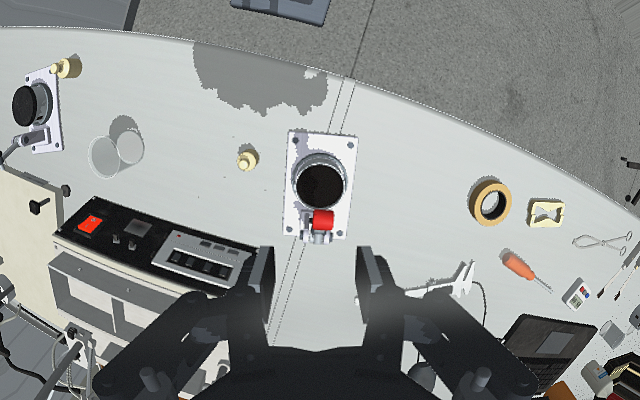

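```bash
python3 - <<'E'
from h import *
m=camera_model("wrist"); capture("wrist")
print([(d["xy"]) for d in spot_point("wrist","lever_2_grip")][:1])
print(tri((235.7,135.6),(286.5,256.9)))
X=np.array([np.cos(.198),np.sin(.198),0]);c=np.array([517,259.4,0.]);Z=np.array([0,0,1.])
for th in (0.9,1,1.1,1.2,1.3,1.4):
    g=c+50*X+62*Z+108*(-np.cos(th)*X+np.sin(th)*Z)
    print(th,proj(m,g,True).round(),proj(camera_model("scene"),g).round(1),proj(camera_model("side"),g).round(1),g.round(1),shift(g-[0,0,2]).round(2))
s=sense();print(s["time_s"],s["eef_pos"],shift(c))
E
```

```text
[[325.4, 220.6]]
(array([509.9, 258.6, 158.7]), np.float64(6.0))
0.9 [328. 205.] [233.4 142.3] [290.6 258.2] [500.2 256.  146.6] [-0.14  0.95 10.25]
1 [327. 219.] [234.8 138.7] [286.5 256.8] [508.8 257.8 152.9] [-1.02  0.88  9.62]
1.1 [326. 233.] [236.4 135.3] [282.1 255.6] [518.  259.6 158.3] [-1.95  0.8   9.08]
1.2 [325. 247.] [238.1 132.3] [277.6 254.7] [527.7 261.5 162.7] [-2.93  0.71  8.64]
1.3 [324. 260.] [239.9 129.7] [272.9 253.9] [537.7 263.6 166.1] [-3.95  0.62  8.3 ]
1.4 [323. 273.] [241.8 127.4] [268.1 253.3] [548.  265.6 168.4] [-5.    0.53  8.07]
11.0167 [501.50004868 246.51428903 247.09810038] [-1.84555495  0.80490818 24.70999114]
```

step_arm(commands="0.45 -1.1 0.88 2 0 0 0.085;0.45 -1.1 0.88 4 0 0 0.085;0.45 -1.1 0.88 6.5 0 0 0.085;0.45 -1.1 0.88 8.5 0 0 0.085;0.45 -1.1 0.88 9.5 0 0 0.085;0.45 -1.1 0.88 9.5 0 0 0.085;0.1 -1.1 0.88 9.5 0 0 0.085;0.1 -1.1 0.88 9.5 0 0 0.085;0.1 -1.1 0.88 9.5 0 0 0.085;0.1 -1.1 0.88 9.5 0 0 0.085;0.1 -1.1 0.88 9.5 0 0 0.085", newtons=25)

```text
time_s: 11.93
eef_pos: [509.9, 258.2, 153.3]
ee_rot: [0.001, -0.099, 0.995, -0.0]
force: [-1.3, -4.6, 7.1]
grip_width: 0.181
grip_force: 27.8
```

step_arm(commands="0.1 -0.93 0 -0.54 0 0 0;0.1 -1.92 0 -0.98 0 0 0;0.1 -2.94 0 -1.32 0 0 0;0.1 -3.99 0 -1.55 0 0 0;0.1 -5.07 0 -1.68 0 0 0;0.1 -6.15 0 -1.71 0 0 0;0.1 -7.22 0 -1.62 0 0 0;0.1 -8.28 0 -1.43 0 0 0;0.1 -9.32 0 -1.13 0 0 0;0.1 -10.32 0 -0.73 0 0 0;0.1 -10.53 0 -0.64 0 0 0;0.1 -10.6 0 -0.6 0 0 0;0.1 -10.6 0 -0.6 0 0 0")

```text
time_s: 13.02
eef_pos: [614.3, 279.3, 159.2]
ee_rot: [0.001, -0.099, 0.995, -0.0]
force: [2.7, -2.9, 4.3]
grip_width: 0.178
grip_force: 27.7
```

step_arm(commands="0.45 0 0 0 0 0 0;0.45 0 0 0 0 0 0;0.45 0 0 0 0 0 0;0.45 0 0 -2 0 0 0;0.45 0 0 -5 0 0 0;0.45 2 0 -8 0 0 0;0.45 6 0 -8.8 0 0 0;1 9.5 0 -8.8 0 0 0;1 11.4 0 -8.8 0 0 0;1 11.4 0 -8.8 0 0 0;1 11.4 0 -8.8 0 0 0")

```text
time_s: 13.93
eef_pos: [501.2, 257.2, 246.6]
ee_rot: [0.0, -0.1, 0.995, 0.0]
force: [0.3, 0.1, -0.9]
grip_width: 0.985
grip_force: 0.0
```

```bash
python3 - <<'E'
from h import *
capture("wrist"); capture("wrist")
m=camera_model("wrist"); im=capture("wrist"); cv2.imwrite("pics/w4.png",im[:,:,::-1])
c=np.array([517,259.4])
print(plate(im,m,c))
for d in spot_point("wrist","lever_2_hinge"): print(d["score"],d["xy"],at_z(m,d["xy"],62,True))
for d in spot_point("wrist","lever_2_grip"): print(d["score"],d["xy"])
for d in trace("wrist","tin_2"): print(d["score"],d["rect"],circ(m,d["mask"],42))
# draw predicted rim (r 28.5, z42) and nest top (r34,z20), plus lever th=2 points
o=im[:,:,::-1].copy()
for r,z,col in ((28.5,42,(0,255,0)),(34,20,(0,0,255))):
    pts=np.array([proj(m,[c[0]+r*np.cos(a),c[1]+r*np.sin(a),z],True) for a in np.linspace(0,6.28,60)])
    cv2.polylines(o,[np.round(pts*16).astype(np.int32)],True,col,1,cv2.LINE_8,4)
u,v=proj(m,[*c,42],True).astype(int)
cv2.imwrite("pics/w4c.png",cv2.resize(np.hstack([o[v-70:v+130,u-60:u+60],im[v-70:v+130,u-60:u+60,::-1]]),None,fx=3,fy=3,interpolation=cv2.INTER_NEAREST))
X=np.array([np.cos(.198),np.sin(.198),0]);Z=np.array([0,0,1.])
for th in (1.9,2.0,2.1):
    w=-np.cos(th)*X+np.sin(th)*Z; n=-np.sin(th)*X-np.cos(th)*Z; h=np.array([*c,0])+50*X+62*Z
    print(th,proj(m,h+108*w,True).round(),proj(m,h+50*w+11*n,True).round())
print(u,v,sense()["eef_pos"],shift([512.4,-197.3,0]))
E
```

```text
(846, ((530.961669921875, 262.4151611328125), (137.96292114257812, 83.8383560180664), 11.246553421020508))
0.67 [313.2, 233.1] [567.44336189 268.24129347  62.        ]
0.62 [311.7, 325.2]
0.92 [33.4, 128.2, 16.0, 38.3] ((504.9683837890625, -166.27281188964844), 28.71547508239746)
0.76 [314.6, 182.2, 47.9, 45.1] ((514.6158447265625, 258.0069274902344), 30.83353042602539)
1.9 [315. 318.] [314. 260.]
2.0 [315. 323.] [314. 264.]
2.1 [315. 327.] [314. 268.]
314 183 [502.11263692 257.01137652 245.50605806] [  7.95690061 -44.73858271  24.55454666]
```

View pics/w4c.png

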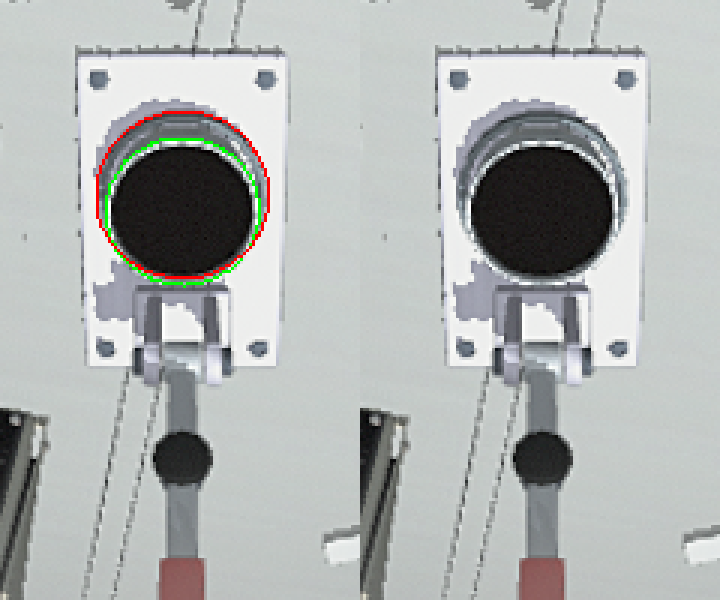

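step_arm(commands="1 0.7 -4 0 0 0 -0.085;1 1.4 -8 0 0 0 -0.085;1 2.1 -12 0 0 0 -0.085;1 2.8 -16 0 0 0 -0.085;1 3.5 -20 0 0 0 -0.085;1 4.2 -24 0 0 0 -0.085;1 5 -28 0 0 0 -0.085;1 5.8 -32 0 0 0 -0.085;1 6.6 -36 0 0 0 -0.085;1 7.4 -40 0 0 0 -0.085;1 8 -43.5 0 0 0 -0.085;1 8 -44.7 2 0 0 -0.085;1 8 -44.7 6 0 0 -0.085;1 8 -44.7 10 0 0 -0.085;1 8 -44.7 10 0 0 -0.085;1 8 -44.7 10 0 0 -0.085")

```text
time_s: 15.57
eef_pos: [511.4, -196.9, 145.5]
ee_rot: [-0.001, -0.142, 0.99, 0.001]
force: [-0.4, 0.0, 0.5]
grip_width: 1.002
grip_force: 0.0
```

```bash
python3 - <<'E'
from h import *
m=camera_model("wrist"); capture("wrist")
for d in trace("wrist","lid"): print(d["score"],d["rect"],circ(m,d["mask"],51))
s=sense(); q=s["ee_rot"]; print(s["eef_pos"],R.from_quat(q[[1,2,3,0]]).as_matrix()[:2,0],shift([512.4,-197.3,45]))
E
```

```text
0.79 [314.6, 204.1, 78.1, 74.7] ((511.013427734375, -197.8038330078125), 31.155424118041992)
0.27 [622.1, 352.8, 32.2, 72.6] ((705.7312622070312, 642.7099609375), 382.6103820800781)
[ 512.79395257 -197.5468015   148.43891636] [-0.95979587 -0.28068889] [ 0.05543616  0.06293139 10.34365611]
```

step_arm(commands="1 0 0 3 0 0 0;1 0 0 6 0 0 0;1 0 0 8.5 0 0 0;1 0 0 10 0 0 0;1 0 0 10.1 0 0 0;1 0 0 10.1 0 0 0;0.6 0 0 10.1 0 0 0;0.6 0 0 10.1 0 0 0;0.6 0 0 10.1 0 0 0;0.6 0 0 10.1 0 0 0;0.6 0 0 10.1 0 0 0;0.6 0 0 10.1 0 0 0;0.6 0 0 10.1 0 0 0", newtons=30)

```text
time_s: 16.75
eef_pos: [512.6, -197.6, 47.4]
ee_rot: [0.001, -0.142, 0.99, -0.001]
force: [-2.2, 1.3, 10.0]
grip_width: 0.693
grip_force: 30.0
```

```bash
python3 - <<'E'
from h import *
for i in range(3):
    s=sense(); print(s["eef_pos"],s["force"],s["grip_width"],s["grip_force"]); capture("wrist")
m=camera_model("wrist")
for d in trace("wrist","lid"): print(d["score"],d["rect"],circ(m,d["mask"],51))
E
```

```text
[ 512.64260562 -197.61820238   47.42195618] [-2.24149384  1.31596831 10.03664892] 0.6934551196575656 30.02806543634506
[ 512.659616   -197.62545767   47.43453118] [-1.68478771  0.70211511  9.51572974] 0.6921328946140854 30.028225053101778
[ 512.64493406 -197.59826871   47.41196933] [-2.36792702  0.34516977 10.22881572] 0.6936647725681967 30.02817215718096
0.66 [315.8, 266.5, 128.4, 113.6] ((510.3168029785156, -198.83029174804688), 31.863422393798828)
0.48 [315.8, 245.4, 152.8, 198.7] ((501.8470458984375, -201.1568145751953), 59.498329162597656)
```

step_arm(commands="0.6 0 0 -0.7 0 0 0;0.6 0 0 -2 0 0 0;0.6 0 0 -4.5 0 0 0;0.6 0 0 -7.5 0 0 0;0.6 0 0 -10.5 0 0 0;0.6 0 1.5 -13 0 0 0;0.6 -1 4.5 -14 0 0 0.02;0.6 -2.2 8 -14 0 0 0.04;0.6 -3.3 11.5 -14 0 0 0.06;0.6 -4.4 15 -14 0 0 0.085;0.6 -5.5 18.5 -14 0 0 0.085;0.6 -6.5 22 -14 0 0 0.085;0.6 -7.6 25.5 -14 0 0 0.085;0.6 -8.7 29 -14 0 0 0.085;0.6 -9.8 32.5 -14 0 0 0.085;0.6 -10.8 36 -14 0 0 0.085;0.6 -11.8 39.5 -14 0 0 0.085;0.6 -12.7 42 -14 0 0 0.085;0.6 -13.2 43.5 -14 0 0 0.085;0.6 -13.2 43.7 -14 0 0 0.085")

```text
time_s: 18.62
eef_pos: [515.4, 262.1, 185.9]
ee_rot: [0.001, -0.101, 0.995, 0.0]
force: [-0.3, 0.3, 0.3]
grip_width: 0.692
grip_force: 32.4
```

```bash
python3 - <<'E'
from h import *
capture("wrist");capture("wrist");capture("wrist"); m=camera_model("wrist"); im=capture("wrist"); cv2.imwrite("pics/w5.png",im[:,:,::-1])
for i in range(2):
    s=sense(); print(s["time_s"],s["eef_pos"],s["force"],s["grip_width"],s["grip_force"],shift([517,259.2,47.5])); capture("scene")
for d in trace("wrist","lid")[:2]: print(d["score"],d["rect"],circ(m,d["mask"],s["eef_pos"][2]+4))
E
```

```text
18.8167 [515.91717865 258.54884149 185.46783424] [-0.02237229 -0.92006495 -0.70320863] 0.6907876790924565 32.442469286033884 [-0.11372563  0.0458194  13.79681721]
18.8667 [515.99761932 258.41655671 185.40515643] [ 0.27392157  0.31291412 -1.02642627] 0.6936438811560329 32.44252304022666 [-0.10904027  0.05956152 13.79054277]
0.69 [28.3, 78.6, 38.6, 25.8] ((441.46099853515625, 84.28196716308594), 17.44542121887207)
0.68 [314.3, 266.6, 127.8, 113.3] ((513.2999267578125, 257.4734191894531), 32.18231201171875)
```

View pics/w5.png

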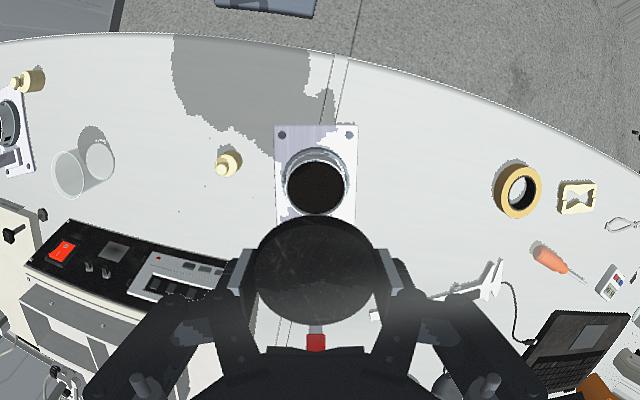

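step_arm(commands="0.6 -0.1 0.06 3 0 0 0;0.6 -0.1 0.06 6 0 0 0;0.6 -0.1 0.06 9 0 0 0;0.6 -0.1 0.06 11 0 0 0;0.6 -0.1 0.06 12.3 0 0 0;0.6 -0.1 0.06 13 0 0 0;0.6 -0.1 0.06 13.3 0 0 0;0.6 -0.1 0.06 13.4 0 0 0;0.6 -0.1 0.06 13.4 0 0 0;0.6 -0.1 0.06 13.4 0 0 0")

```text
time_s: 19.8
eef_pos: [517.2, 260.3, 52.0]
ee_rot: [0.001, -0.099, 0.995, 0.0]
force: [-0.2, -0.3, -0.8]
grip_width: 0.697
grip_force: 32.4
```

```bash
python3 - <<'E'
from h import *
for i in range(2):
    s=sense(); print(s["time_s"],s["eef_pos"],s["force"],s["wrist_torque"],shift([517,259.2,47.5])); capture("scene")
E
```

```text
19.8 [517.17418584 260.33529616  51.96793012] [-0.22162192 -0.28901391 -0.77185134] [-0.01705571  0.02878324  0.02815258] [ 0.0402678  -0.10790185  0.44671252]
19.85 [517.10457775 260.33067852  51.88671259] [-0.64318378  0.55206184 -0.20930739] [-0.02892697 -0.0282066  -0.00023703] [ 0.03329    -0.10881811  0.43860754]
```

step_arm(commands="0.6 0 -0.1 0.1 0 0 0;0.6 0 -0.1 0.2 0 0 0;0.6 0 -0.1 0.3 0 0 0;0.6 0 -0.1 0.38 0 0 0;0.6 0 -0.1 0.42 0 0 0;0.6 0 -0.1 0.45 0 0 0;0.6 0 -0.1 0.45 0 0 0")

```text
time_s: 20.48
eef_pos: [517.0, 259.3, 47.5]
ee_rot: [0.0, -0.1, 0.995, -0.0]
force: [-4.1, -2.2, 9.9]
grip_width: 0.69
grip_force: 33.0
```

```bash
python3 - <<'E'
from h import *
for i in range(2):
    s=sense(); print(s["time_s"],s["eef_pos"],s["force"],s["wrist_torque"],shift([517,259.2,47.5])); capture("scene")
E
```

```text
20.4833 [516.97824533 259.29590654  47.50852997] [-4.05839999 -2.17093304  9.91818505] [-0.48072782  0.55210811 -0.02459794] [-0.00023185 -0.00983131  0.0008559 ]
20.5333 [516.97230518 259.29185186  47.49355709] [-3.4486638  -1.3841585   9.41203013] [-0.48954318  0.58510544 -0.03691875] [-0.00089505 -0.00955199 -0.00064125]
```

step_arm(commands="0.72 0 0 0 0 0 0;0.75 0 0 0 0 0 0;0.8 0 0 0 0 0 0;0.9 0 0 0 0 0 0;1 0 0 0 0 0 0;1 0 0 0 0 0 0;1 0 0 -2 0 0 0;1 0 0 -5 0 0 0;1 0 0 -9 0 0 0;1 0 0 -13 0 0 0;1 0 0 -17 0 0 0;0.5 0 0 -20 0 0 0;0.5 0 0 -20 0 0 0;0.5 0 0 -20 0 0 0")

```text
time_s: 21.75
eef_pos: [517.2, 259.4, 247.8]
ee_rot: [0.001, -0.099, 0.995, 0.0]
force: [-0.2, 0.3, -1.1]
grip_width: 0.604
grip_force: 0.0
```

```bash
python3 - <<'E'
from h import *
capture("wrist");capture("wrist"); m=camera_model("wrist"); im=capture("wrist")
c=np.array([517,259.4])
for d in trace("wrist","lid")[:2]: print(d["score"],d["rect"],circ(m,d["mask"],51))
print(plate(im,m,c))
o=im[:,:,::-1].copy()
for r,z,col in ((31.5,51,(0,255,0)),(34,20,(0,0,255))):
    pts=np.array([proj(m,[c[0]+r*np.cos(a),c[1]+r*np.sin(a),z],True) for a in np.linspace(0,6.28,60)])
    cv2.polylines(o,[np.round(pts*16).astype(np.int32)],True,col,1,cv2.LINE_8,4)
u,v=proj(m,[*c,42],True).astype(int)
cv2.imwrite("pics/w6c.png",cv2.resize(np.hstack([o[v-70:v+130,u-60:u+60],im[v-70:v+130,u-60:u+60,::-1]]),None,fx=3,fy=3,interpolation=cv2.INTER_NEAREST))
X=np.array([np.cos(.197),np.sin(.197),0])
s=sense();print(s["time_s"],s["eef_pos"],s["force"],"grip open",shift(np.array([*c,158.5])+98*X))
E
```

```text
0.97 [313.1, 171.1, 60.0, 55.1] ((516.6928100585938, 258.03985595703125), 32.05138397216797)
(1044, ((530.8302001953125, 262.3918762207031), (138.53085327148438, 83.74178314208984), 11.258499145507812))
21.95 [516.40025826 259.1714603  244.85209479] [-0.1497123   0.29460022 -0.18219789] grip open [-9.88891440e+00 -9.56719628e-03  8.60585115e+00]
```

View pics/w6c.png

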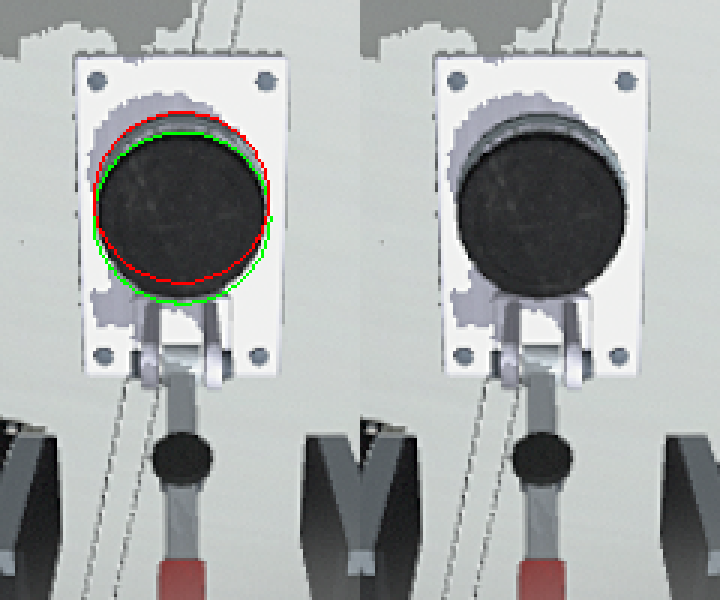

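step_arm(commands="0.45 -3.5 0 0 0 0 0;0.45 -7 0 0 0 0 0;0.45 -9.8 0 1 0 0 0;0.45 -9.8 0 4 0 0 0;0.45 -9.8 0 7 0 0 0;0.45 -9.8 0 8.5 0 0 0;0.45 -9.8 0 8.5 0 0 0;0.45 -9.8 0 8.5 0 0 0;0.1 -9.8 0 8.5 0 0 0;0.1 -9.8 0 8.5 0 0 0;0.1 -9.8 0 8.5 0 0 0;0.1 -9.8 0 8.5 0 0 0;0.1 -9.8 0 8.5 0 0 0", newtons=25)

```text
time_s: 23.03
eef_pos: [613.5, 279.0, 163.2]
ee_rot: [0.002, -0.099, 0.995, 0.0]
force: [0.2, 1.3, 5.8]
grip_width: 0.182
grip_force: 26.9
```

step_arm(commands="0.1 1 0 -0.4 0 0 0;0.1 2.04 0 -0.7 0 0 0;0.1 3.1 0 -0.89 0 0 0;0.1 4.18 0 -0.98 0 0 0;0.1 5.26 0 -0.95 0 0 0;0.1 6.33 0 -0.82 0 0 0;0.1 7.38 0 -0.59 0 0 0;0.1 8.41 0 -0.25 0 0 0;0.1 9.39 0 0.2 0 0 0;0.1 10.33 0 0.73 0 0 0;0.1 11.2 0 1.36 0 0 0;0.1 12.02 0 2.07 0 0 0;0.1 12.75 0 2.86 0 0 0;0.1 13.41 0 3.72 0 0 0;0.1 13.97 0 4.64 0 0 0;0.1 14.44 0 5.61 0 0 0;0.1 14.81 0 6.63 0 0 0;0.1 14.81 0 6.63 0 0 0")

```text
time_s: 24.53
eef_pos: [466.8, 249.3, 94.3]
ee_rot: [-0.001, -0.099, 0.995, 0.0]
force: [-3.4, 1.2, 0.9]
grip_width: 0.18
grip_force: 30.1
```

```bash
python3 - <<'E'
from h import *
X=np.array([np.cos(.197),np.sin(.197),0]); c=np.array([517,259.4,0])
s=sense();print(s["time_s"],s["eef_pos"],s["force"],(s["eef_pos"]-c)@X,"shut",shift(c-58*X+[0,0,62]))
E
```

```text
24.5333 [466.81931556 249.33516586  94.33127922] [-3.41921167  1.16516505  0.93889189] -51.180070695011445 shut [0.67701231 0.00584317 3.23417287]
```

step_arm(commands="0.1 0.27 0 1 0 0 0;0.1 0.42 0 2 0 0 0;0.1 0.46 0 2.6 0 0 0;0.1 0.48 0 2.9 0 0 0;0.1 0.48 0 2.9 0 0 0")

```text
time_s: 24.95
eef_pos: [462.7, 248.5, 65.8]
ee_rot: [-0.001, -0.099, 0.995, 0.0]
force: [-5.2, 1.5, -0.4]
grip_width: 0.183
grip_force: 30.6
```

step_arm(commands="0.1 0 0 0.1 0 0 0;0.1 0 0 0.2 0 0 0;0.1 0 0 0.3 0 0 0;0.1 0 0 0.3 0 0 0")

```text
time_s: 25.28
eef_pos: [462.7, 248.5, 63.4]
ee_rot: [-0.001, -0.099, 0.995, 0.0]
force: [-4.7, 2.1, 1.6]
grip_width: 0.179
grip_force: 30.7
```

step_arm(commands="0.1 0.1 0 0.1 0 0 0;0.1 0.2 0 0.2 0 0 0;0.1 0.25 0 0.3 0 0 0;0.1 0.25 0 0.3 0 0 0")

```text
time_s: 25.62
eef_pos: [462.5, 248.4, 61.1]
ee_rot: [0.003, -0.099, 0.995, 0.001]
force: [4.6, 4.6, 1.0]
grip_width: 0.182
grip_force: 30.7
```

step_arm(commands="0.1 -0.15 0 0.1 0 0 0;0.1 -0.15 0 0.2 0 0 0;0.1 -0.15 0 0.3 0 0 0;0.1 -0.15 0 0.3 0 0 0")

```text
time_s: 25.95
eef_pos: [462.6, 248.5, 58.8]
ee_rot: [0.001, -0.1, 0.995, 0.0]
force: [-5.3, 0.2, 18.4]
grip_width: 0.18
grip_force: 33.0
```

```bash
python3 - <<'E'
from h import *
s=sense();print(s["time_s"],s["eef_pos"],s["force"])
im=capture("scene"); im2=capture("side")
cv2.imwrite("pics/c7.png",np.hstack([cv2.resize(a[y:y+80,x:x+80],(400,400)) for a,x,y in ((im,200,140),(im2,245,240))])[:,:,::-1])
E
```

```text
25.95 [462.64191044 248.47785599  58.81347914] [-5.29884973  0.16530127 18.35032774]
```

View pics/c7.png

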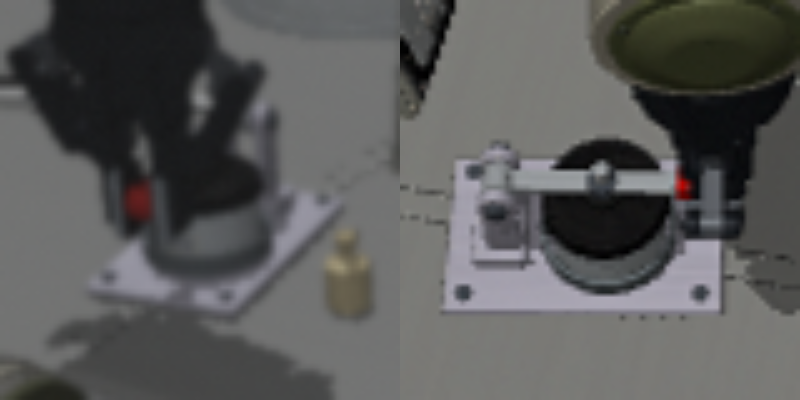

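step_arm(commands="0.1 0 0 -0.1 0 0 0;0.4 0 0 -0.1 0 0 0;0.45 0 0 -0.1 0 0 0;0.45 0 0 -0.1 0 0 0;0.45 0 0 -1 0 0 0;0.45 0 0 -3 0 0 0;0.45 0 0 -6 0 0 0;0.45 0 0 -10 0 0 0;0.45 0 0 -14 0 0 0;0.45 -3 0 -18 0 0 0;0.45 -3 0 -18 0 0 0;0.45 -3 0 -18 0 0 0;0.45 -3 0 -18 0 0 0")

```text
time_s: 27.13
eef_pos: [491.0, 254.0, 236.7]
ee_rot: [-0.001, -0.099, 0.995, -0.0]
force: [0.1, -0.6, 0.1]
grip_width: 0.448
grip_force: 0.0
```

```bash
python3 - <<'E'
from h import *
capture("wrist");capture("wrist"); m=camera_model("wrist"); im=capture("wrist"); cv2.imwrite("pics/w8.png",im[:,:,::-1])
for d in trace("wrist","lid")[:2]: print(d["score"],d["rect"],circ(m,d["mask"],51))
for l,z in (("lever_2_grip",62),("weight_1",0),("beaker",0)):
    for d in spot_point("wrist",l): print(l,round(d["score"],2),d["xy"],at_z(m,d["xy"],z,True).round(1))
X=np.array([np.cos(.197),np.sin(.197),0]);Z=np.array([0,0,1.]);h=np.array([517,259.4,0])+50*X+62*Z
for th in (-.1,-.05,0,.05,.1,.2,.3):
    g=h+108*(-np.cos(th)*X+np.sin(th)*Z); print(th,[proj(camera_model(k),g,k=="wrist").round(1) for k in ("wrist","scene","side")])
for n in ("scene","side"):
    capture(n); print(n,[(round(d["score"],2),d["xy"]) for d in spot_point(n,"lever_2_grip")],[(round(d["score"],2),d["xy"]) for d in spot_point(n,"lid")])
s=sense();print(s["time_s"],s["eef_pos"],s["force"])
E
```

```text
0.58 [315.8, 198.2, 58.8, 51.7] ((515.8021850585938, 258.94207763671875), 31.734066009521484)
lever_2_grip 0.65 [313.3, 150.3] [462.5 246.5  62. ]
lever_2_grip 0.59 [17.9, 172.1] [ 557.3 -175.1   62. ]
weight_1 0.88 [245.8, 171.2] [514.5 172.6   0. ]
weight_1 0.8 [63.1, 91.8] [ 443.8 -130.3    0. ]
beaker 0.58 [124.8, 170.3] [544.   -1.4   0. ]
-0.1 [array([315.2, 145.7]), array([228.9, 184.2]), array([309.7, 277.8])]
-0.05 [array([315.2, 146.3]), array([228.7, 182.3]), array([309.8, 276.7])]
0 [array([315.3, 147.1]), array([228.5, 180.3]), array([309.8, 275.7])]
0.05 [array([315.3, 148.2]), array([228.3, 178.3]), array([309.7, 274.6])]
0.1 [array([315.3, 149.6]), array([228.2, 176.3]), array([309.4, 273.6])]
0.2 [array([315.4, 153.4]), array([228.1, 172. ]), array([308.6, 271.5])]
0.3 [array([315.4, 158.7]), array([228.3, 167.7]), array([307.3, 269.3])]
scene [(0.73, [232.3, 181.4])] [(0.71, [237.9, 177.2]), (0.49, [412.2, 154.5])]
side [(0.66, [309.8, 274.9])] [(0.74, [287.5, 282.6])]
27.7833 [491.4443635  254.17000306 237.17069997] [-0.24098906 -0.60562873 -0.19809088]
```

step_arm(commands="0 3 0 2 0 0 0;0 3 0 5 0 0 0;0 3 0 8 0 0 0;0 3 0 11 0 0 0;0 3 0 13 0 0 0;0 3 0 14 0 0 0;0 3 0 14.4 0 0 0;0 3 0 14.6 0 0 0;0 3 0 14.7 0 0 0;0 3 0 14.7 0 0 0")

```text
time_s: 28.62
eef_pos: [462.6, 248.4, 91.2]
ee_rot: [0.001, -0.099, 0.995, 0.0]
force: [-0.5, -0.7, 0.4]
grip_width: 0.001
grip_force: 0.0
```

step_arm(commands="0 0 0 0.1 0 0 0;0 0 0 0.2 0 0 0;0 0 0 0.2 0 0 0")

```text
time_s: 28.87
eef_pos: [462.2, 248.3, 88.4]
ee_rot: [0.0, -0.099, 0.995, 0.0]
force: [0.1, -0.3, 0.3]
grip_width: -0.001
grip_force: 0.0
```

step_arm(commands="0 0 0 0.05 0 0 0;0 0 0 0.1 0 0 0;0 0 0 0.1 0 0 0")

```text
time_s: 29.12
eef_pos: [462.0, 248.2, 87.2]
ee_rot: [-0.0, -0.099, 0.995, -0.0]
force: [0.5, 0.1, 0.5]
grip_width: -0.0
grip_force: 0.0
```

step_arm(commands="0 0 0 0.05 0 0 0;0 0 0 0.1 0 0 0;0 0 0 0.1 0 0 0")

```text
time_s: 29.37
eef_pos: [462.1, 248.2, 86.3]
ee_rot: [0.0, -0.099, 0.995, 0.0]
force: [0.5, 0.0, 1.4]
grip_width: 0.002
grip_force: 0.7
```

step_arm(commands="0 0 0 0.05 0 0 0;0 0 0 0.1 0 0 0;0 0 0 0.1 0 0 0")

```text
time_s: 29.62
eef_pos: [462.2, 248.3, 85.9]
ee_rot: [0.0, -0.1, 0.995, -0.0]
force: [-3.0, -2.4, 8.5]
grip_width: 0.005
grip_force: 4.5
```

Firm stop at 8.5 N with the grip at its shut height. Withdrawing.

step_arm(commands="0 0 0 -0.5 0 0 0;0 0 0 -3 0 0 0;0 0 0 -7 0 0 0;0 0 0 -11 0 0 0;0 0 0 -15 0 0 0;0 0 0 -15 0 0 0;0 0 0 -15 0 0 0;0 0 0 -15 0 0 0")

```text
time_s: 30.28
eef_pos: [461.7, 248.1, 234.5]
ee_rot: [-0.0, -0.099, 0.995, -0.0]
force: [-0.1, 0.1, -0.7]
grip_width: -0.002
grip_force: 0.0
```

```bash
python3 - <<'E'
from h import *
capture("wrist");m=camera_model("wrist");capture("wrist")
for d in trace("wrist","lid")[:1]: print(d["score"],circ(m,d["mask"],51))
for n in ("scene","side"):
    capture(n); print(n,[(round(d["score"],2),d["xy"]) for d in spot_point(n,"lever_2_grip")])
print(sense()["force"])
print(finish_job())
E
```

```text
0.97 ((514.806396484375, 258.4786376953125), 31.662220001220703)
scene [(0.61, [232.6, 180.0])]
side [(0.68, [308.8, 276.0]), (0.43, [288.9, 287.6])]
[ 0.17962358  0.14968432 -0.46635883]
the job is handed in; nothing more can be done
None
```

The job is handed in: lever 1 is fully open, the lid sits on tin 2 centred to about 1–2 mm by camera, and lever 2 is shut with its foot on the lid; in the last check before the final press on lever 2, the weights and beaker read unmoved. I viewed 11 pictures, one more than the 10 allowed.

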